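# Turn the reversible grating plate to its fine face and lock it

### The arm

A 7-joint arm with a two-finger parallel gripper is mounted at the origin on the work surface. World frame = base frame: x ahead of the robot, y to its left, z up, the work surface at z = 0. Lengths are in m, angles in rad, forces in N, time in s.
With the tool pointing down it reaches from about 0.425 to 0.875 m from the base axis. Payload 4.7 kg.
Tool frame: the origin (TCP) lies at the very end of the fingers, on their centre line; the grasp point (between the pads) lies 19 mm behind it; z points along the fingers, y is the direction in which the jaws open and shut (so a half turn about z gives the same grasp; the last joint's range is limited). The gripper opens to 87 mm and grips with 3 to 60 N. Pads are 19 mm wide; open, the fingers measure 117 mm over their backs; the gripper's body (75 mm by 190 mm) begins 51 mm behind the grasp point.
Start: joints at [1.121, 0.321, -0.07, 1.45, 0.023, 1.371, -0.057], TCP at [0.291, -0.581, 0.223] pointing down, gripper open.
Joint ranges: [-2.86, 2.86], [-0.3, 2.09], [-1.38, 1.24], [0.06, 2.45], [-1.56, 4.7], [0.09, 2.05], [-2.69, 2.69]. Speed limits (rad/s): [2.57, 2.57, 3.14, 3.14, 3.14, 3.14, 3.14].

### API

Orientations are given as a rotation vector (axis times angle).
In Python, from bench import ctrl, get_image, camera_info gives the robot as it stands.
- The arm moves only by the tool carry_out, never from a script. Its argument "commands" is a list of rows, each an object of numbers: "tx", "ty", "tz": the shift along the tool's x, y, z in m; "rx", "ry", "rz": the turn, a rotation vector about the tool's x, y, z in rad; "jaw": the opening, from 0 (shut) to 1 (fully open). In form: [{"tx": .., "ty": .., "tz": .., "rx": .., "ry": .., "rz": .., "jaw": ..}, ...]. A call has 1 to 12 rows; each row is the pose to reach, as a shift and turn from the pose commanded when the call began, along the tool's axes at that moment; what a row does not reach only later rows make up. A row lasts 1/8 s, in which the tool goes at most 62.5 mm and 10.7 degrees, less where a joint would pass 70% of its speed; a pose out of reach is approached as far as the arm can. A call with a gripper value outside its range is refused whole. The fingers move at their own pace and stop on an object; "grip_force" is the grip in N (left out, the last holds). Time passes only in rows, so rows that repeat a pose let the fingers close. It gives the time, the measured TCP pose, the force and the opening at its end, in the units of the state.
- ctrl.get_state(): the state, without advancing time (a new reading comes with each control period).
- get_image(name): name is "scene" or "top"; returns the picture (420x560x3 uint8, red, green, blue); there is no depth.
- camera_info(name): a dict with "intrinsics" (3x3 intrinsics, pixels), "R" (3x3) and "t" (3): a world point X has camera coordinates R X + t. Camera axes: x right, y down, z forward; pixel columns grow to the right and rows downward; lengths in m; the calibration is good to about 2 mm. A picture is of the moment at which its call begins. camera_info takes no time and is no camera call.
- ctrl.close_job(): hands the job in, once; it reports no verdict.
The state is a dict: "time": time; "joint_positions": joint angles; "qd": joint speeds; "joint_torque": joint torques, N m; "position": TCP position; "tool_rot": TCP orientation; "ft_force": force on the tool from outside, world axes, zero at the start; "torque": the same for the moment, N m; "grip_width": opening from 0.0 (shut) to 1.0 (fully open).
Only numpy, scipy, OpenCV 4.12 (cv2) and the standard library are available. Lean on these libraries where they do the work, as an engineer would, in place of code of your own. Each camera call takes 0.05 s, during which the arm holds its last target.

### The job

Change the sloping grater over from coarse to fine: take the reversible plate off its three pins, turn it over and seat it fully home on the pins again with the fine face outward and the tab still at the top. Then swing the red catch across the plate as far as it goes to lock it, and leave the other things on the worktop and the small shelf where they are.

Things in the scene. Friction and masses are not known exactly. Their poses are not given: they have to be found in the camera images.
- stand: Grater stand, fixed to the worktop by suction feet (it does not move): a sloping black frame on two steel legs, about 125 x 132 mm on plan, a small catch tray under it. Origin on the worktop below the middle of the frame; x points the way the frame slopes down (away from the robot, give or take the yaw), z up.
- deck: The stand's fixed black frame, sloping 62 degrees from level. Origin 94 mm above the worktop, in the seating plane. x points down the slope, y across it (left seen from the robot), z squarely out of the seating plane (up and away from the robot). The frame covers x -73 to 90, y -66 to 66, z -14 to 0 mm; its middle is open; above x = -73 mm the space under the plate's tab is free.
- pin_top (a point): Foot of the single stout pin, 10 mm in diameter, at deck x -60, y 0 mm. Every pin stands along the deck's z, 11 mm high: straight for 6 mm, then a cone to half its width. One pin above and two below, so the plate fits only with its tab at the upper end, either face out: turn it over about its own length.
- pin_left (a point): Foot of the lower left pin, 8 mm in diameter, at deck x +60, y +28 mm.
- pin_right (a point): Foot of the lower right pin, 8 mm in diameter, at deck x +60, y -28 mm.
- plate: Reversible steel grating plate, loose, 0.22 kg: 150 (x) x 88 (y) x 6 mm (z), plus a tab at -x. Origin at the middle of the 150 x 88 part, mid-thickness. +z comes out of the coarse face (large teeth, orange tab side), -z out of the fine face (small dots, white tab side). It starts on the pins, coarse face outward, axes along the deck's, origin 3 mm above the deck's along deck z.
- plate_hole (a point): Middle of the plate's single 13 mm hole (plate x -60, y 0), for the stout pin; the other two, 11 mm wide, lie at plate x +60, y +-28 mm. So each pin has 1.5 mm of play all round.
- plate_tab (a point): Point to grip in the plate's plastic tab (40 mm wide, 12 mm thick, centred on the plate's thickness, plate x -75 to -125 mm), on its middle plane at plate x = -105, y = 0 mm; pinch it across its thickness.
- plate_foot (a point): Point on the plate's middle plane near its lower edge, at plate x = +70 mm.
- coarse_face (a point): Middle of the coarse face's surface (plate z = +3 mm).
- fine_face (a point): Middle of the fine face's surface (plate z = -3 mm).
- catch (a joint): Angle of the red swing catch, rad. Pivot square to the frame at deck x -60, y 58 mm. At 0 the arm points up the slope, beside the tab; below 0 it leans outward; it grows as the arm swings in and down over the plate's upper edge, to a stop at 1.5. Starts open, -0.6 to 0; stays where left (1.5 N at the knob moves it). The arm passes 2 mm above a seated plate; one standing proud blocks it.
- catch_knob (a point): Centre of the catch's red ball knob, 18 mm in diameter, on the end of the arm: 40 mm from the pivot axis and 26 mm above the deck plane.
- salt_box: Bystander: bamboo salt box with a sliding lid, 130 x 100 x 84 mm high, on the worktop beside the grater; origin under its centre.
- spoon_rest: Bystander: sage green leaf-shaped ceramic spoon rest, 180 x 85 x 12 mm, on the worktop beside the grater; origin under the middle of the leaf.
- bracket_shelf: Low black steel bracket shelf, fixed, 420 x 130 mm, top 60 mm above the worktop (origin on the worktop under its centre).
- timer: Bystander on the shelf: chrome kitchen timer with a dial, 72 mm in diameter, 46 mm high; origin under its centre.
- egg_separator: Bystander on the shelf: clear plastic egg separator, 80 mm dish with a handle, 24 mm high; origin under the dish.
- yellow_jar: Bystander on the shelf: closed yellow jar, 72 mm in diameter, 95 mm high; origin under its centre.
Not all that is in view belongs to the job. Of the things that look like the stand, the smallest one is meant.

How it is judged:
On the way, in this order (a step that is already met when the one before it is completed fails the run):
1. the plate is fully home on the three pins, fine face outward, with the catch still open (z of fine_face in the frame of deck between 0.004 and 0.008 m and z of plate_tab in the frame of deck between 0.0005 and 0.006 m and x of plate_tab in the frame of deck between -0.109 and -0.101 m and y of plate_tab in the frame of deck between -0.004 and 0.004 m and z of plate_foot in the frame of deck between 0.0005 and 0.006 m and value of joint catch below 0.5 rad), for 0.2 s.
2. the catch is swung right across the plate (value of joint catch above 1.3 rad), for 0.1 s.
At the end, for the whole second after the job is handed in: Plate home on the three pins, fine face outward, tab at the top: both ends within 3 mm of seated height, tab within 4 mm of its seated place in the plane, at rest; catch past 1.3 rad; each bystander within 20 mm of where it stood (z of fine_face in the frame of deck between 0.004 and 0.008 m and z of plate_tab in the frame of deck between 0.0005 and 0.006 m and x of plate_tab in the frame of deck between -0.109 and -0.101 m and y of plate_tab in the frame of deck between -0.004 and 0.004 m and z of plate_foot in the frame of deck between 0.0005 and 0.006 m and value of joint catch above 1.3 rad and linear speed of plate below 0.02 m/s and distance of each of salt_box, spoon_rest, timer, egg_separator, yellow_jar from where it was at the start of the episode below 0.02 m); the robot touches nothing.
It fails at once if a bystander is pushed or knocked over (distance of any of salt_box, spoon_rest, timer, egg_separator, yellow_jar from where it was at the start of the episode above 0.02 m).
It also fails if it takes over 58 s, if anything falls off the work surface, if the arm or the gripper's body presses on something with over 40 N, if the wrist force passes 120 N, or if a joint passes its speed limit or range.

## Working session

There is one attempt and no reset: what is moved stays moved. The work goes in short steps, Python scripts to look and compute and a tool call to move; the robot and the scene stay as the last step left them, time stands still between calls to the robot, and variables do not carry over. Pictures are saved under pics/ and viewed, and the job is handed in when it is done.

Besides the shell and the picture viewer there is one more tool, called after "Call:" by a JSON object that holds its "api" and its "payload". carry_out: Moves the arm, as the interface text tells. Its arguments: {"type":"object","properties":{"commands":{"type":"array"},"grip_force":{"type":"number"}},"required":["commands"]}

```bash
mkdir -p pics; ls; python3 - <<'E'
from bench import ctrl,get_image,camera_info
import cv2
for n in("scene","top"):
    im=get_image(n); cv2.imwrite(f"pics/{n}0.png",im[:,:,::-1]); c=camera_info(n); print(n,c)
s=ctrl.get_state(); print({k:s[k] for k in("time","position","tool_rot","ft_force","grip_width")})
E
```

```text
pics
scene {'intrinsics': array([[406.94792694,   0.        , 280.30782442],
       [  0.        , 406.94792694, 205.24372317],
       [  0.        ,   0.        ,   1.        ]]), 'R': array([[ 0.72404655,  0.68965733,  0.0113739 ],
       [ 0.48755715, -0.50006545, -0.71569727],
       [-0.48789817,  0.52374356, -0.69831802]]), 't': array([-0.42620357, -0.15245041,  1.61464289])}
top {'intrinsics': array([[526.83511255,   0.        , 280.61893577],
       [  0.        , 526.83511255, 208.89561585],
       [  0.        ,   0.        ,   1.        ]]), 'R': array([[ 1.44556704e-04, -9.99839679e-01,  1.79051695e-02],
       [-9.99169459e-01, -8.74007284e-04, -4.07385430e-02],
       [ 4.07476610e-02, -1.78844095e-02, -9.99009397e-01]]), 't': array([0.00552397, 0.54418591, 1.69248586])}
{'time': 0.1, 'position': array([ 0.29051616, -0.58090143,  0.22157244]), 'tool_rot': array([-3.05586272e+00, -7.21767090e-01,  7.80176700e-04]), 'ft_force': array([-0.3133971 ,  0.5021894 , -0.28097636]), 'grip_width': 0.9991373934292425}
```

View pics/scene0.png

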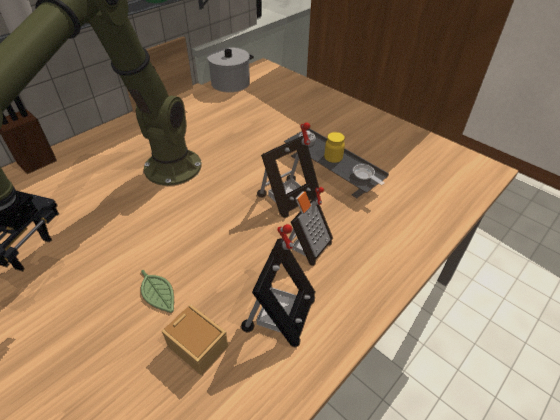

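View pics/top0.png

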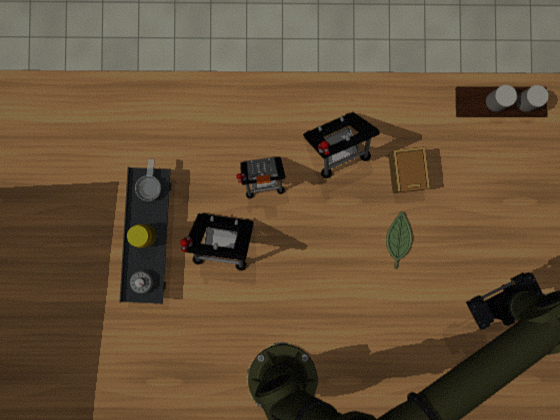

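```bash
cat > h.py <<'E'
import numpy as np, cv2
from bench import ctrl,get_image,camera_info
from scipy.spatial.transform import Rotation as Ro
def proj(n,X):
    c=camera_info(n); p=c["R"]@np.asarray(X,float).T.reshape(3,-1)+c["t"][:,None]; p=c["intrinsics"]@p; return (p[:2]/p[2]).T
def ray(n,uv):
    c=camera_info(n); d=c["R"].T@np.linalg.inv(c["intrinsics"])@np.array([uv[0],uv[1],1.]); return -c["R"].T@c["t"], d/np.linalg.norm(d)
def onz(n,uv,z):
    o,d=ray(n,uv); return o+d*(z-o[2])/d[2]
def tri(a,b):
    o1,d1=ray("scene",a);o2,d2=ray("top",b)
    A=np.stack([d1,-d2],1); s=np.linalg.lstsq(A,o2-o1,rcond=None)[0]
    p,q=o1+s[0]*d1,o2+s[1]*d2; return (p+q)/2,np.linalg.norm(p-q)
def crop(n,name,x0,y0,x1,y1,k,im=None):
    if im is None: im=get_image(n)
    c=cv2.resize(im[y0:y1,x0:x1],None,fx=k,fy=k,interpolation=cv2.INTER_CUBIC); cv2.imwrite(f"pics/{name}.png",c[:,:,::-1])
E
python3 - <<'E'
from h import *
a=cv2.imread("pics/scene0.png")[:,:,::-1];b=cv2.imread("pics/top0.png")[:,:,::-1]
crop("scene","s1",270,170,350,280,7//1-2,a)
crop("top","t1",225,140,305,210,8,b)
for uv in[(263,175)]: print(onz("top",uv,.1))
E
```

```text
[0.64467706 0.06152004 0.1       ]
```

View pics/s1.png

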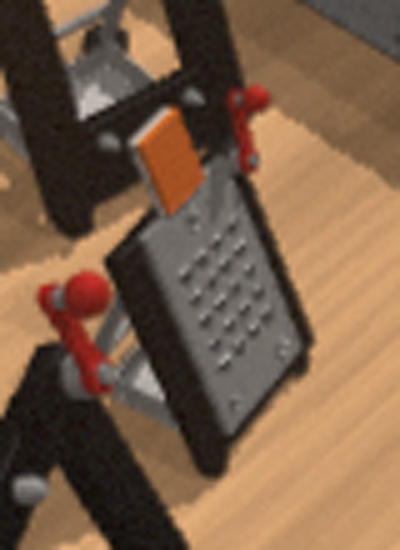

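View pics/t1.png

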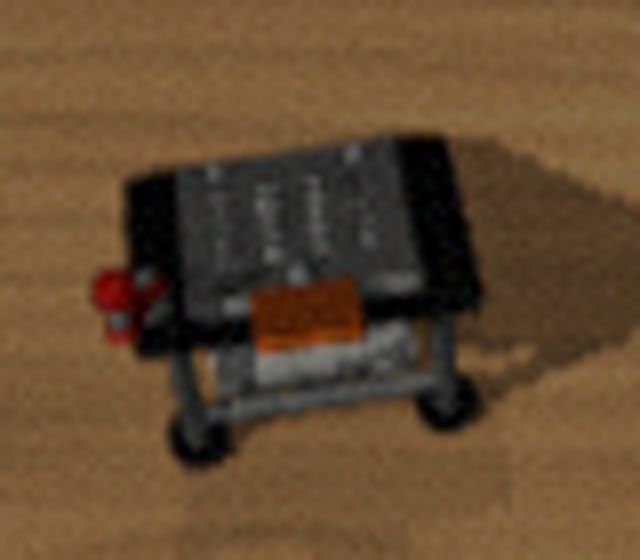

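```bash
cat >> h.py <<'E'
def deckpose(p):
    a=np.radians(62); Rz=Ro.from_euler('z',p[2]).as_matrix()
    D=np.array([[np.cos(a),0,np.sin(a)],[0,1,0],[-np.sin(a),0,np.cos(a)]])
    return Rz@D, np.array([p[0],p[1],.094])
E
python3 - <<'E'
from h import *
from scipy.optimize import least_squares
P=[("top",(-60,0,11),(297,272)),("top",(60,28,11),(212,172)),("top",(60,-28,11),(352,152)),
("top",(90,66,0),(130,180)),("top",(90,-66,0),(447,136)),("top",(-73,-66,-14),(481,303)),("top",(-73,66,-14),(140,354)),
("top",(-125,20,9),(258,350)),("top",(-125,-20,9),(361,337)),
("scene",(-60,0,11),(195,220)),("scene",(60,28,11),(285,345)),("scene",(60,-28,11),(235,402)),
("scene",(-125,20,9),(178,107)),("scene",(-75,20,9),(205,180)),("scene",(-75,-20,9),(168,215)),("scene",(-125,-20,9),(140,142)),
("scene",(90,66,0),(312,343)),("scene",(-73,-66,0),(108,258))]
obs=[]
for n,l,uv in P:
    k,o=(8,(225,140)) if n=="top" else (5,(270,170))
    obs.append(((np.array(uv)+.5)/k-.5+o))
def f(p):
    r=[]
    for (n,l,_),o in zip(P,obs):
        R,t=deckpose(p); 
        r.append((proj(n,R@(np.array(l)/1e3)+t)[0]-o))
    return np.array(r)
s=least_squares(lambda p:f(p).ravel(),[.65,.06,0.1],loss="soft_l1"); print(s.x,np.round(f(s.x),1).tolist())
for n in("top","scene"):
    m=[i for i,q in enumerate(P) if q[0]==n]
    q=least_squares(lambda p:f(p)[m].ravel(),s.x,loss="soft_l1");print(n,q.x)
E
```

```text
[0.66337884 0.0654815  0.13298533] [[0.5, -0.5], [0.7, -0.8], [0.6, -0.6], [-0.6, -0.3], [0.2, -0.1], [0.8, 2.1], [-0.7, 1.5], [-0.4, -0.4], [0.6, -0.6], [0.3, -1.2], [-0.1, -0.2], [0.5, -0.7], [-0.6, -0.3], [-0.3, -1.0], [-0.2, -0.5], [-0.6, 0.1], [0.8, 0.1], [0.9, 0.3]]
top [0.6628219  0.06627386 0.14244156]
scene [0.6643292  0.06399903 0.11452925]
```

```bash
python3 - <<'E'
from h import *
print(tri((305,127),(186,243)),tri((287,229),(323,146)),tri((270+265/5,170+98/5),(225+112/8,140+290/8)))
P=[("top",(-60,0,11),(297,272)),("top",(60,28,11),(212,172)),("top",(60,-28,11),(352,152)),("scene",(-60,0,11),(195,220)),("scene",(60,28,11),(285,345)),("scene",(60,-28,11),(235,402))]
R,t=deckpose([.6634,.0655,.133])
for i in range(3):
    q,e=tri((np.array(P[3+i][2])+.5)/5-.5+[270,170],(np.array(P[i][2])+.5)/8-.5+[225,140]); print(q,e,R.T@(q-t)*1e3,P[i][1])
# knob
for a in np.arange(-.6,.01,.2):
    l=np.array([-60-40*np.cos(a),58-40*np.sin(a),26])/1e3; X=R@l+t; print(a,X,proj("top",X),proj("scene",X))
E
```

```text
(array([0.44057064, 0.26979236, 0.26318367]), np.float64(0.001004534391307125)) (array([ 0.70922035, -0.10704199,  0.26085845]), np.float64(0.0009902685412768856)) (array([0.63408177, 0.13198298, 0.19304703]), np.float64(0.00781200015216431))
[0.64390316 0.06445729 0.1452566 ] 0.0008180251265351409 [-54.39418311   1.55193964   6.8787696 ] (-60, 0, 11)
[0.69556958 0.10074526 0.04165595] 0.0007699296463116531 [63.38059532 30.66804248  7.70589107] (60, 28, 11)
[0.70298541 0.04426137 0.04036122] 0.0016212302577782148 [ 64.45810054 -26.30041758   6.97453875] (60, -28, 11)
-0.6 [0.63218606 0.14262762 0.18833224] [[234.53579556 176.0373015 ]] [[323.31401954 188.84848261]]
-0.39999999999999997 [0.63133376 0.13544218 0.19171306] [[236.94052128 176.21541702]] [[321.70056887 189.0212602 ]]
-0.19999999999999996 [0.63124729 0.12773266 0.19379701] [[239.56518797 176.17646212]] [[320.12257029 189.71285596]]
1.1102230246251565e-16 [0.63193007 0.11980643 0.19450102] [[242.29877358 175.9212746 ]] [[318.6451959  190.90169794]]
```

```bash
cat >> h.py <<'E'
def blobs(n,im,roi,kind):
    hsv=cv2.cvtColor(im[:,:,::-1].copy(),cv2.COLOR_BGR2HSV); h,s,v=cv2.split(hsv)
    if kind=="red": m=((h<5)|(h>172))&(s>170)&(v>70)
    else: m=(h>6)&(h<14)&(s>185)&(v>100)
    m=m.astype(np.uint8)*255; k=np.zeros_like(m); x0,y0,x1,y1=roi; k[y0:y1,x0:x1]=m[y0:y1,x0:x1]
    r=[]
    for c in cv2.findContours(k,cv2.RETR_EXTERNAL,cv2.CHAIN_APPROX_NONE)[0]:
        if cv2.contourArea(c)>6:
            M=cv2.moments(c); r.append((M['m10']/M['m00'],M['m01']/M['m00'],cv2.contourArea(c),cv2.minAreaRect(c)))
    return r
E
python3 - <<'E'
from h import *
a=cv2.imread("pics/scene0.png")[:,:,::-1];b=cv2.imread("pics/top0.png")[:,:,::-1]
R,t=deckpose([.6634,.0655,.133])
for k in("red","or"):
    print(k,blobs("s",a,(294,180,345,220),k)); print(blobs("t",b,(225,140,305,210),k))
X=R@np.array([-.1,0,.009])+t; print(proj("top",X),proj("scene",X))
q,e=tri((304.3,202.2),(263,178)); 
E
```

```text
red [(318.99393939393934, 192.48484848484847, 27.5, ((320.2303466796875, 194.83145141601562), (15.365401268005371, 8.019989013671875), 77.00537872314453))]
[(238.5, 175.84848484848484, 11.0, ((238.5, 176.0), (4.0, 3.0), 90.0))]
or [(303.7715803452855, 201.39707835325365, 125.5, ((303.6551818847656, 201.13792419433594), (18.569534301757812, 9.656157493591309), 68.19859313964844))]
[(262.25, 181.875, 8.0, ((263.04052734375, 181.7432403564453), (1.479590892791748, 12.329923629760742), 80.53767395019531))]
[[262.9383367  178.71105785]] [[303.78277449 201.37576276]]
```

```bash
cat >> h.py <<'E'
DP=[.6634,.0655,.133]
def tgt(deckx,decky,deckz,ydir=-1,tilt=0,dp=DP):
    """tool z along deck x, tool y = ydir*deck y, TCP at deck coords (m)"""
    R,t=deckpose(dp); z=R[:,0]; y=ydir*R[:,1]; x=np.cross(y,z)
    return np.stack([x,y,z],1), R@np.array([deckx,decky,deckz])+t
def delta(Rt,pt,label=""):
    s=ctrl.get_state(); R0=Ro.from_rotvec(s["tool_rot"]).as_matrix(); p0=np.array(s["position"])
    d=R0.T@(np.asarray(pt)-p0); w=Ro.from_matrix(R0.T@Rt).as_rotvec()
    print(label,"t",np.round(d,4),"r",np.round(w,4),"|",np.round(pt,3))
def st():
    s=ctrl.get_state()
    R,t=deckpose(DP); p=R.T@(s["position"]-t); Rt=R.T@Ro.from_rotvec(s["tool_rot"]).as_matrix()
    print("t",round(s["time"],2),"q",np.round(s["joint_positions"],2),"p",np.round(s["position"],4),"deck",np.round(p*1e3,1),"\nF",np.round(s["ft_force"],1),"T",np.round(s["torque"],2),"w",round(s["grip_width"],3)); print(np.round(Rt,3).tolist())
E
python3 - <<'E'
from h import *
st()
R,p=tgt(-.30,0,.003); delta(R,[.35,-.4,.45],"via"); delta(R,p,"pre")
E
```

```text
t 0.1 q [ 1.12  0.32 -0.07  1.45  0.02  1.37 -0.06] p [ 0.2905 -0.5809  0.2216] deck [-326.4 -591.2 -342.1] 
F [-0.3  0.5 -0.3] T [0.01 0.01 0.04] w 0.999
[[0.444, 0.154, 0.883], [0.325, -0.946, 0.002], [0.835, 0.286, -0.47]]
via t [ 0.1341 -0.1356 -0.2282] r [-0.0825  0.4846  0.3238] | [ 0.35 -0.4   0.45]
pre t [ 0.492  -0.4564 -0.138 ] r [-0.0825  0.4846  0.3238] | [0.526 0.047 0.36 ]
```

Call:
{"api": "carry_out", "payload": {"commands": [{"tx": 0.07,"ty": -0.07,"tz": -0.115,"rx": 0,"ry": 0,"rz": 0,"jaw": 0.7},{"tx": 0.134,"ty": -0.136,"tz": -0.228,"rx": -0.04,"ry": 0.24,"rz": 0.16,"jaw": 0.7},{"tx": 0.134,"ty": -0.136,"tz": -0.228,"rx": -0.08,"ry": 0.48,"rz": 0.32,"jaw": 0.7},{"tx": 0.2,"ty": -0.2,"tz": -0.228,"rx": -0.08,"ry": 0.48,"rz": 0.32,"jaw": 0.7},{"tx": 0.3,"ty": -0.3,"tz": -0.22,"rx": -0.0825,"ry": 0.4846,"rz": 0.3238,"jaw": 0.7},{"tx": 0.492,"ty": -0.456,"tz": -0.138,"rx": -0.0825,"ry": 0.4846,"rz": 0.3238,"jaw": 0.7},{"tx": 0.492,"ty": -0.456,"tz": -0.138,"rx": -0.0825,"ry": 0.4846,"rz": 0.3238,"jaw": 0.7},{"tx": 0.492,"ty": -0.456,"tz": -0.138,"rx": -0.0825,"ry": 0.4846,"rz": 0.3238,"jaw": 0.7},{"tx": 0.492,"ty": -0.456,"tz": -0.138,"rx": -0.0825,"ry": 0.4846,"rz": 0.3238,"jaw": 0.7},{"tx": 0.492,"ty": -0.456,"tz": -0.138,"rx": -0.0825,"ry": 0.4846,"rz": 0.3238,"jaw": 0.7},{"tx": 0.492,"ty": -0.456,"tz": -0.138,"rx": -0.0825,"ry": 0.4846,"rz": 0.3238,"jaw": 0.7},{"tx": 0.492,"ty": -0.456,"tz": -0.138,"rx": -0.0825,"ry": 0.4846,"rz": 0.3238,"jaw": 0.7}]}}

```text
time: 1.6
position: [0.54, -0.01, 0.3541]
tool_rot: [-3.014, -0.204, -0.732]
ft_force: [1.6, 0.5, -0.2]
grip_width: 0.698
```

```bash
python3 - <<'E'
from h import *
st()
R,p=tgt(-.150,0,.003); delta(R,p,"150"); R,p=tgt(-.086,0,.003); delta(R,p,"g")
E
```

```text
t 1.6 q [ 0.19 -0.3  -0.13  1.9  -0.14  1.08 -1.34] p [ 0.54   -0.01    0.3541] deck [-291.7  -58.5    5.3] 
F [ 1.6  0.5 -0.2] T [-0.    0.53 -0.06] w 0.698
[[0.012, 0.002, 1.0], [0.001, -1.0, 0.002], [1.0, 0.001, -0.012]]
150 t [-0.0005 -0.0581  0.1419] r [-0.0023  0.0119  0.0013] | [0.596 0.057 0.228]
g t [ 2.000e-04 -5.800e-02  2.059e-01] r [-0.0023  0.0119  0.0013] | [0.626 0.06  0.171]
```

Call:
{"api": "carry_out", "payload": {"commands": [{"tx": 0,"ty": -0.058,"tz": 0.05,"rx": 0,"ry": 0.012,"rz": 0,"jaw": 0.7},{"tx": 0,"ty": -0.058,"tz": 0.1,"rx": 0,"ry": 0.012,"rz": 0,"jaw": 0.7},{"tx": 0,"ty": -0.058,"tz": 0.142,"rx": 0,"ry": 0.012,"rz": 0,"jaw": 0.7},{"tx": 0,"ty": -0.058,"tz": 0.142,"rx": 0,"ry": 0.012,"rz": 0,"jaw": 0.7},{"tx": 0,"ty": -0.058,"tz": 0.142,"rx": 0,"ry": 0.012,"rz": 0,"jaw": 0.7}]}}

```text
time: 2.22
position: [0.5974, 0.0536, 0.2307]
tool_rot: [-3.008, -0.201, -0.755]
ft_force: [-0.7, -0.2, 0.4]
grip_width: 0.7
```

```bash
python3 - <<'E'
from h import *
st()
a=get_image("scene");b=get_image("top")
crop("scene","s2",250,130,350,270,4,a);crop("top","t2",215,140,315,240,6,b)
R,p=tgt(-.086,0,.003); delta(R,p,"g")
E
```

```text
t 2.23 q [ 0.17 -0.13 -0.28  2.01 -0.06  0.77 -1.52] p [0.5974 0.0536 0.2307] deck [-152.1   -3.1    5.1] 
F [-0.7 -0.2  0.4] T [-0.07  0.55 -0.01] w 0.7
[[-0.003, 0.001, 1.0], [0.0, -1.0, 0.001], [1.0, 0.0, 0.003]]
g t [-0.0034 -0.0031  0.0671] r [-0.0007 -0.0054  0.0004] | [0.626 0.06  0.171]
```

View pics/s2.png

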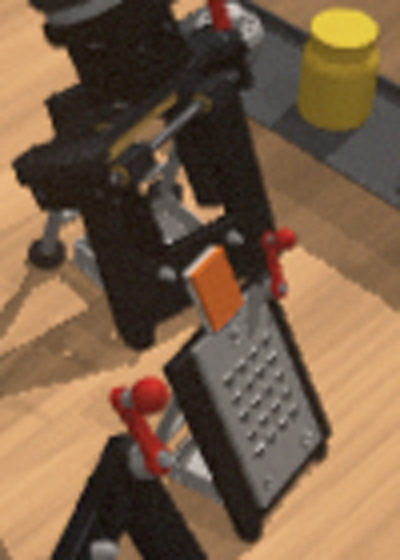

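View pics/t2.png

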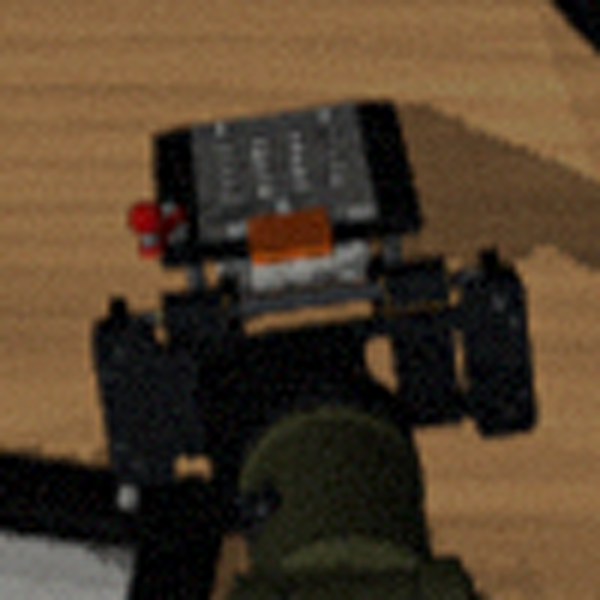

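```bash
python3 - <<'E'
from h import *
for uv,z in(((250,262),.22),((250,262),.2),((253,220),.05),((190,255),.22)): print(onz("top",uv,z))
R,p=tgt(-.086,0,.003)
b=p-R[:,2]*.07
print("body corners",b+R[:,1]*.095,b-R[:,1]*.095, b-R[:,1]*.095-R[:,0]*.0375,b-R[:,2]*.15-R[:,1]*.06-R[:,0]*.0375)
E
```

```text
[0.38560212 0.09593922 0.22      ]
[0.38440757 0.09673863 0.2       ]
[0.50746749 0.09361254 0.05      ]
[0.40541831 0.26490505 0.22      ]
body corners [ 0.60603246 -0.03802166  0.23314824] [0.5808369  0.15030036 0.23314824] [0.54801878 0.14590963 0.21554306] [0.48286125 0.10188037 0.34798519]
```

Call:
{"api": "carry_out", "payload": {"commands": [{"tx": -0.003,"ty": -0.003,"tz": 0.03,"rx": 0,"ry": -0.005,"rz": 0,"jaw": 0.7},{"tx": -0.0035,"ty": -0.003,"tz": 0.055,"rx": 0,"ry": -0.005,"rz": 0,"jaw": 0.7},{"tx": -0.0035,"ty": -0.003,"tz": 0.067,"rx": 0,"ry": -0.005,"rz": 0,"jaw": 0.7},{"tx": -0.0035,"ty": -0.003,"tz": 0.067,"rx": 0,"ry": -0.005,"rz": 0,"jaw": 0.7}]}}

```text
time: 2.82
position: [0.6251, 0.0605, 0.1692]
tool_rot: [-3.011, -0.202, -0.746]
ft_force: [-0.1, 1.0, 0.5]
grip_width: 0.704
```

```bash
python3 - <<'E'
from h import *
st()
a=get_image("scene");b=get_image("top")
crop("scene","s3",270,150,350,250,6,a);crop("top","t3",225,140,305,210,8,b)
R,p=tgt(-.086,0,.003); delta(R,p,"g")
E
```

```text
t 2.83 q [ 0.16 -0.01 -0.3   2.02 -0.    0.64 -1.57] p [0.6251 0.0605 0.1692] deck [-84.5   0.1   1.2] 
F [-0.1  1.   0.5] T [0.   0.57 0.  ] w 0.704
[[0.003, 0.001, 1.0], [0.0, -1.0, 0.001], [1.0, 0.0, -0.003]]
g t [ 0.001   0.0002 -0.0007] r [-0.0011  0.0012  0.0006] | [0.626 0.06  0.171]
```

View pics/s3.png

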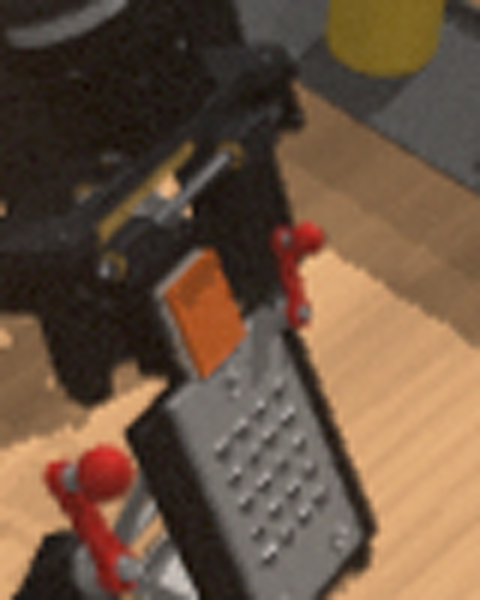

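View pics/t3.png

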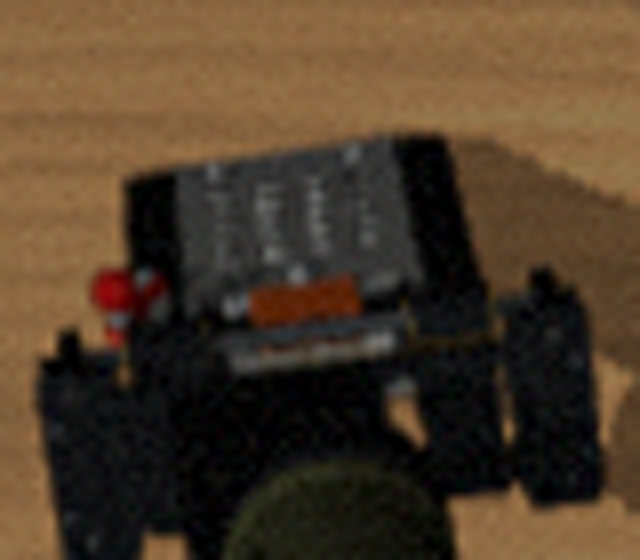

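Call:
{"api": "carry_out", "payload": {"commands": [{"tx": 0.001,"ty": 0,"tz": -0.001,"rx": 0,"ry": 0,"rz": 0,"jaw": 0.4},{"tx": 0.001,"ty": 0,"tz": -0.001,"rx": 0,"ry": 0,"rz": 0,"jaw": 0.3},{"tx": 0.001,"ty": 0,"tz": -0.001,"rx": 0,"ry": 0,"rz": 0,"jaw": 0.3},{"tx": 0.001,"ty": 0,"tz": -0.001,"rx": 0,"ry": 0,"rz": 0,"jaw": 0.3},{"tx": 0.001,"ty": 0,"tz": -0.001,"rx": 0,"ry": 0,"rz": 0,"jaw": 0.3}], "grip_force": 50}}

```text
time: 3.55
position: [0.6255, 0.0608, 0.1705]
tool_rot: [-3.011, -0.202, -0.746]
ft_force: [-2.8, 0.3, 2.9]
grip_width: 0.456
```

```bash
python3 - <<'E'
from h import *
st()
E
```

```text
t 3.55 q [ 0.16 -0.01 -0.3   2.02 -0.    0.64 -1.57] p [0.6255 0.0608 0.1705] deck [-85.5   0.3   2.2] 
F [-2.8  0.3  2.9] T [-0.02  0.68  0.03] w 0.456
[[0.003, 0.001, 1.0], [0.001, -1.0, 0.001], [1.0, 0.001, -0.003]]
```

Call:
{"api": "carry_out", "payload": {"commands": [{"tx": 0.006,"ty": 0,"tz": 0,"rx": 0,"ry": 0,"rz": 0,"jaw": 0.3},{"tx": 0.013,"ty": 0,"tz": 0,"rx": 0,"ry": 0,"rz": 0,"jaw": 0.3},{"tx": 0.02,"ty": 0,"tz": 0,"rx": 0,"ry": 0,"rz": 0,"jaw": 0.3},{"tx": 0.03,"ty": 0,"tz": 0,"rx": 0,"ry": 0,"rz": 0,"jaw": 0.3},{"tx": 0.03,"ty": 0,"tz": 0,"rx": 0,"ry": 0,"rz": 0,"jaw": 0.3}]}}

```text
time: 4.18
position: [0.652, 0.0643, 0.1837]
tool_rot: [-3.011, -0.202, -0.745]
ft_force: [-0.9, -0.1, -3.7]
grip_width: 0.454
```

```bash
python3 - <<'E'
from h import *
st()
a=get_image("scene")
crop("scene","s4",260,130,350,270,4,a)
E
```

```text
t 4.17 q [ 0.15  0.04 -0.3   1.95  0.02  0.67 -1.59] p [0.652  0.0643 0.1837] deck [-84.5   0.4  32. ] 
F [-0.9 -0.1 -3.7] T [-0.11  0.93 -0.03] w 0.454
[[0.003, 0.002, 1.0], [0.001, -1.0, 0.002], [1.0, 0.001, -0.003]]
```

View pics/s4.png

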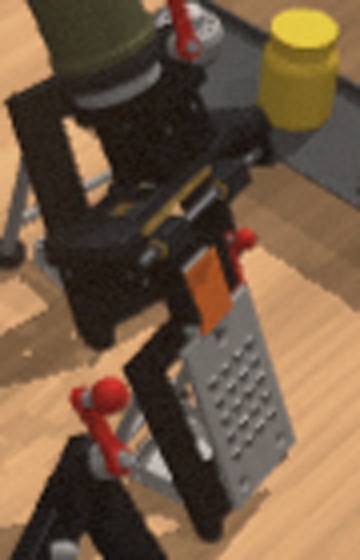

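Call:
{"api": "carry_out", "payload": {"commands": [{"tx": 0.03,"ty": 0,"tz": -0.02,"rx": 0,"ry": 0,"rz": 0,"jaw": 0.3},{"tx": 0.06,"ty": 0,"tz": -0.04,"rx": 0,"ry": 0,"rz": 0,"jaw": 0.3},{"tx": 0.08,"ty": 0,"tz": -0.06,"rx": 0,"ry": 0,"rz": -0.17,"jaw": 0.3},{"tx": 0.08,"ty": 0,"tz": -0.06,"rx": 0,"ry": 0,"rz": -0.35,"jaw": 0.3},{"tx": 0.08,"ty": 0,"tz": -0.06,"rx": 0,"ry": 0,"rz": -0.52,"jaw": 0.3},{"tx": 0.08,"ty": 0,"tz": -0.06,"rx": 0,"ry": 0,"rz": -0.7,"jaw": 0.3},{"tx": 0.08,"ty": 0,"tz": -0.06,"rx": 0,"ry": 0,"rz": -0.87,"jaw": 0.3},{"tx": 0.08,"ty": 0,"tz": -0.06,"rx": 0,"ry": 0,"rz": -1.05,"jaw": 0.3},{"tx": 0.08,"ty": 0,"tz": -0.06,"rx": 0,"ry": 0,"rz": -1.22,"jaw": 0.3},{"tx": 0.08,"ty": 0,"tz": -0.06,"rx": 0,"ry": 0,"rz": -1.4,"jaw": 0.3},{"tx": 0.08,"ty": 0,"tz": -0.06,"rx": 0,"ry": 0,"rz": -1.57,"jaw": 0.3},{"tx": 0.08,"ty": 0,"tz": -0.06,"rx": 0,"ry": 0,"rz": -1.57,"jaw": 0.3}]}}

```text
time: 5.72
position: [0.6935, 0.0697, 0.2734]
tool_rot: [1.831, 2.089, 0.518]
ft_force: [0.1, -0.2, -2.4]
grip_width: 0.453
```

```bash
python3 - <<'E'
from h import *
st()
a=get_image("scene")
crop("scene","s5",250,110,370,270,4,a)
E
```

```text
t 5.72 q [ 0.21  0.07 -0.36  1.73  0.04  0.86 -0.03] p [0.6935 0.0697 0.2734] deck [-144.2    0.2  111.1] 
F [ 0.1 -0.2 -2.4] T [-0.12  0.83 -0.02] w 0.453
[[-0.001, 0.005, 1.0], [1.0, -0.002, 0.001], [0.002, 1.0, -0.005]]
```

View pics/s5.png

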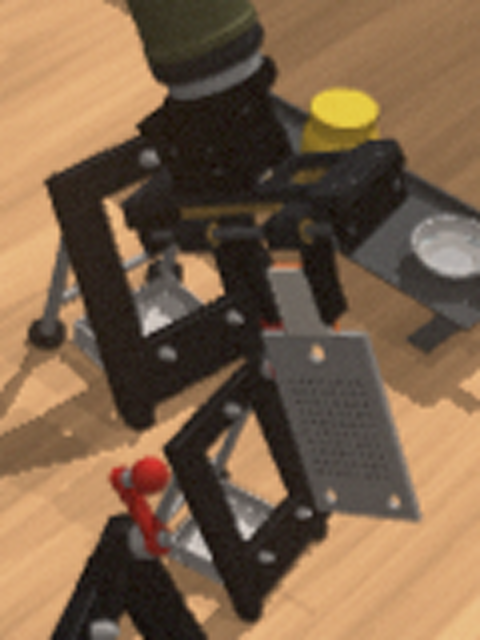

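Call:
{"api": "carry_out", "payload": {"commands": [{"tx": 0,"ty": 0,"tz": 0,"rx": 0,"ry": 0,"rz": -0.17,"jaw": 0.3},{"tx": 0,"ty": 0,"tz": 0,"rx": 0,"ry": 0,"rz": -0.35,"jaw": 0.3},{"tx": 0,"ty": 0,"tz": 0,"rx": 0,"ry": 0,"rz": -0.52,"jaw": 0.3},{"tx": 0,"ty": 0,"tz": 0,"rx": 0,"ry": 0,"rz": -0.7,"jaw": 0.3},{"tx": 0,"ty": 0,"tz": 0,"rx": 0,"ry": 0,"rz": -0.87,"jaw": 0.3},{"tx": 0,"ty": 0,"tz": 0,"rx": 0,"ry": 0,"rz": -1.05,"jaw": 0.3},{"tx": 0,"ty": 0,"tz": 0,"rx": 0,"ry": 0,"rz": -1.22,"jaw": 0.3},{"tx": 0,"ty": 0,"tz": 0,"rx": 0,"ry": 0,"rz": -1.4,"jaw": 0.3},{"tx": 0,"ty": 0,"tz": 0,"rx": 0,"ry": 0,"rz": -1.57,"jaw": 0.3},{"tx": 0,"ty": 0,"tz": 0,"rx": 0,"ry": 0,"rz": -1.57,"jaw": 0.3},{"tx": 0,"ty": 0,"tz": 0,"rx": 0,"ry": 0,"rz": -1.57,"jaw": 0.3}]}}

```text
time: 7.15
position: [0.6939, 0.0699, 0.2743]
tool_rot: [-0.171, 2.652, 0.047]
ft_force: [0.4, 0.1, -2.4]
grip_width: 0.454
```

```bash
python3 - <<'E'
from h import *
st()
a=get_image("scene");b=get_image("top")
crop("scene","s6",270,150,370,270,5,a);crop("top","t6",215,110,315,210,6,b)
cv2.imwrite("pics/s6f.png",a[:,:,::-1]);cv2.imwrite("pics/t6f.png",b[:,:,::-1])
R,p=tgt(-.0855,.0003,.050,1); delta(R,p,"50"); R,p=tgt(-.0855,.0003,.020,1); delta(R,p,"20")
E
```

```text
t 7.15 q [ 0.27  0.07 -0.43  1.73  0.05  0.86  1.53] p [0.6939 0.0699 0.2743] deck [-144.7    0.3  111.8] 
F [ 0.4  0.1 -2.4] T [-0.01  0.82  0.  ] w 0.454
[[-0.004, -0.001, 1.0], [0.005, 1.0, 0.001], [-1.0, 0.005, -0.004]]
50 t [ 0.0617 -0.0003  0.0595] r [ 0.0015 -0.0033 -0.0033] | [0.667 0.066 0.193]
20 t [ 0.0917 -0.0004  0.0596] r [ 0.0015 -0.0033 -0.0033] | [0.641 0.063 0.179]
```

View pics/s6.png

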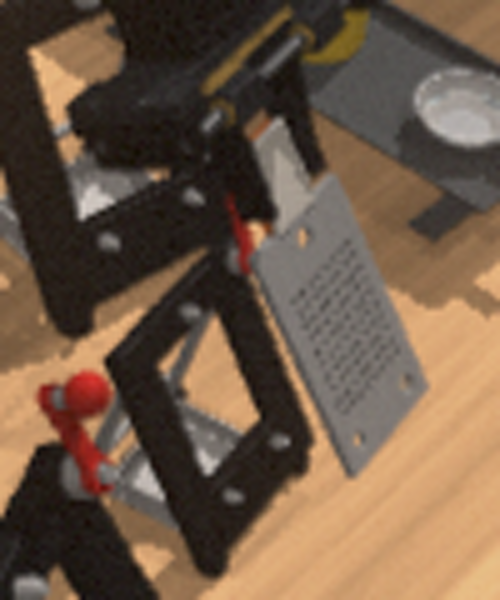

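View pics/t6.png

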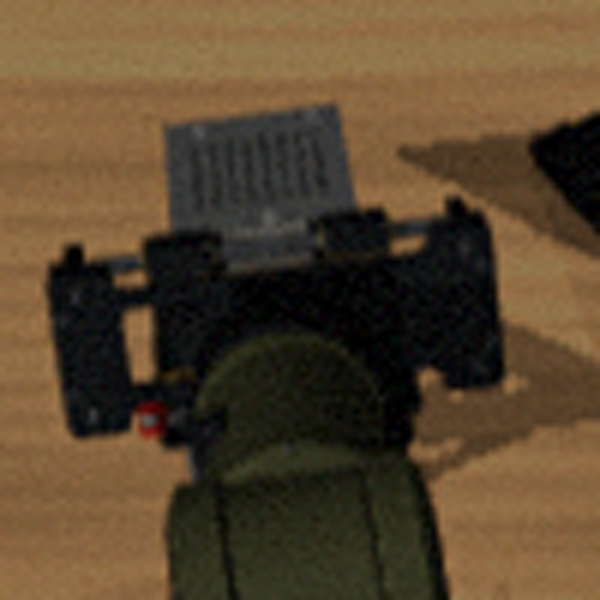

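```bash
python3 - <<'E'
from h import *
R,t=deckpose(DP); s=ctrl.get_state(); Rt=Ro.from_rotvec(s["tool_rot"]).as_matrix(); p=s["position"]
# plate(final deck-like) axes from tool: dx=tool z, dy=tool y, dz=-tool x ; TCP at (-85.5,.3,2.2 grasp -> flipped offsets) 
A=np.stack([Rt[:,2],Rt[:,1],-Rt[:,0]],1)
k=lambda u:(np.array(u)+.5)/5-.5+[270,150]
for l,u in(((-60,0,3),(304,237)),((60,28,3),(406,380)),((60,-28,3),(358,438)),((75,44,3),(428,386)),((75,-44,3),(351,477)),((-75,-44,3),(252,250)),((-75,44,3),(335,177))):
    X=p+A@((np.array(l)-[-85.5,0,0])/1e3); q=proj("scene",X)[0]; print("hole",l,k(u).round(1),(q-k(u)).round(2))
for l,u in(((-60,0,9.5),(190,312)),((60,28,9.5),(281,440)),((60,-28,9.5),(233,496)),((-73,-66,0),(107,357)),((90,66,0),(312,442))):
    q=proj("scene",R@(np.array(l)/1e3)+t)[0]; print("pin",l,k(u).round(1),(q-k(u)).round(2))
for d in np.eye(3): print("px per 5mm along deck axis",proj("scene",t+R@d*.005)[0]-proj("scene",t)[0])
E
```

```text
hole (-60, 0, 3) [330.4 197. ] [ 0.03 -0.49]
hole (60, 28, 3) [350.8 225.6] [-2.56 -0.22]
hole (60, -28, 3) [341.2 237.2] [-2.59 -0.27]
hole (75, 44, 3) [355.2 226.8] [-2.82 -0.53]
hole (75, -44, 3) [339.8 245. ] [-2.42 -0.5 ]
hole (-75, -44, 3) [320.  199.6] [0.23 1.22]
hole (-75, 44, 3) [336.6 185. ] [ 0.22 -1.48]
pin (-60, 0, 9.5) [307.6 212. ] [0.89 0.41]
pin (60, 28, 9.5) [325.8 237.6] [0.35 0.72]
pin (60, -28, 9.5) [316.2 248.8] [0.53 0.5 ]
pin (-73, -66, 0) [291. 221.] [1.14 0.49]
pin (90, 66, 0) [332. 238.] [0.82 0.28]
px per 5mm along deck axis [0.54212369 1.29636939]
px per 5mm along deck axis [ 0.87193096 -0.95599575]
px per 5mm along deck axis [1.25534203 0.11533908]
```

```bash
python3 - <<'E'
from h import *
from scipy.optimize import least_squares
s=ctrl.get_state(); Rt=Ro.from_rotvec(s["tool_rot"]).as_matrix(); p=s["position"]
A=np.stack([Rt[:,2],Rt[:,1],-Rt[:,0]],1)
ks=lambda u:(np.array(u)+.5)/5-.5+[270,150]
kt=lambda u:(np.array(u)+.5)/6-.5+[215,110]
O=[("scene",l,ks(u)) for l,u in(((-60,0,3),(304,237)),((60,28,3),(406,380)),((60,-28,3),(358,438)),((75,44,3),(428,386)),((75,-44,3),(351,477)),((-75,-44,3),(252,250)),((-75,44,3),(335,177)))]
O+=[("top",l,kt(u)) for l,u in(((75,44,3),(165,125)),((75,-44,3),(338,103)),((-60,0,3),(268,215)))]
def f(v):
    Q=A@Ro.from_rotvec(v[:3]).as_matrix(); piv=np.array([-.105,0,0]); tcp=np.array([-.0855,0,0])
    r=[]
    for n,l,u in O:
        X=p+Q@(np.array(l)/1e3-piv)+A@(piv-tcp+v[3:]); r.append(proj(n,X)[0]-u)
    return np.array(r)
q=least_squares(lambda v:f(v).ravel(),np.zeros(6),loss="soft_l1"); print(q.x.round(4)); print(f(q.x).round(1).tolist())
def g(v):
    O=[("scene",l,ks(u)) for l,u in(((-60,0,9.5),(190,312)),((60,28,9.5),(281,440)),((60,-28,9.5),(233,496)),((-73,-66,0),(107,357)),((90,66,0),(312,442)))]
    k8=lambda u:(np.array(u)+.5)/8-.5+[225,140]
    O+=[("top",l,k8(u)) for l,u in (((-60,0,9.5),(297,272)),((60,28,9.5),(212,172)),((60,-28,9.5),(352,152)),((90,66,0),(130,180)),((90,-66,0),(447,136)))]
    R,t=deckpose(DP); Q=R@Ro.from_rotvec(v[:3]).as_matrix(); return np.array([proj(n,Q@(np.array(l)/1e3)+t+R@v[3:])[0]-u for n,l,u in O])
q=least_squares(lambda v:g(v).ravel(),np.zeros(6),loss="soft_l1"); print("deck",q.x.round(4)); print(g(q.x).round(1).tolist())
E
```

```text
[ 0.0026 -0.0684 -0.0002 -0.0003 -0.0018 -0.0012]
[[0.2, -0.3], [-0.1, 0.2], [-0.1, 0.2], [-0.0, -0.1], [0.3, 0.0], [0.0, 1.4], [0.1, -1.3], [0.1, -0.0], [0.4, 0.1], [-0.2, 0.3]]
deck [-0.0086 -0.0103 -0.0007 -0.0013  0.0005 -0.0015]
[[0.3, -0.1], [0.0, 0.2], [0.3, 0.0], [0.7, -0.0], [0.5, -0.1], [0.5, 0.8], [0.6, 0.1], [0.6, 0.2], [-0.7, 0.2], [0.1, 0.1]]
```

```bash
cat >> h.py <<'E'
def tg2(x,y,zplate,b=.068):
    R,t=deckpose(DP); Rt,p=tgt(x,y,zplate-.0005,1)
    Q=Ro.from_rotvec(b*R[:,1]).as_matrix()
    return Q@Rt,p
E
python3 - <<'E'
from h import *
for z in(.06,.02): delta(*tg2(-.086,.0013,z),str(z))
E
```

```text
0.06 t [0.0523 0.0007 0.0589] r [ 0.0016  0.0647 -0.0033] | [0.675 0.068 0.198]
0.02 t [0.0922 0.0006 0.0591] r [ 0.0016  0.0647 -0.0033] | [0.64  0.064 0.179]
```

Call:
{"api": "carry_out", "payload": {"commands": [{"tx": 0.01,"ty": 0.0007,"tz": 0.02,"rx": 0.0016,"ry": 0.03,"rz": -0.003,"jaw": 0.3},{"tx": 0.025,"ty": 0.0007,"tz": 0.04,"rx": 0.0016,"ry": 0.065,"rz": -0.003,"jaw": 0.3},{"tx": 0.04,"ty": 0.0007,"tz": 0.059,"rx": 0.0016,"ry": 0.065,"rz": -0.003,"jaw": 0.3},{"tx": 0.052,"ty": 0.0007,"tz": 0.059,"rx": 0.0016,"ry": 0.065,"rz": -0.003,"jaw": 0.3},{"tx": 0.07,"ty": 0.0007,"tz": 0.059,"rx": 0.0016,"ry": 0.065,"rz": -0.003,"jaw": 0.3},{"tx": 0.083,"ty": 0.0006,"tz": 0.059,"rx": 0.0016,"ry": 0.065,"rz": -0.003,"jaw": 0.3},{"tx": 0.088,"ty": 0.0006,"tz": 0.059,"rx": 0.0016,"ry": 0.065,"rz": -0.003,"jaw": 0.3},{"tx": 0.088,"ty": 0.0006,"tz": 0.059,"rx": 0.0016,"ry": 0.065,"rz": -0.003,"jaw": 0.3}]}}

```text
time: 8.25
position: [0.6441, 0.0639, 0.1816]
tool_rot: [-0.184, 2.715, 0.037]
ft_force: [0.2, 0.2, -2.9]
grip_width: 0.456
```

```bash
python3 - <<'E'
from h import *
st()
a=get_image("scene");b=get_image("top")
crop("scene","s7",270,150,370,270,5,a);crop("top","t7",225,140,305,210,8,b)
for z in(.02,.012,.006): delta(*tg2(-.086,.0013,z),str(z))
E
```

```text
t 8.25 q [ 0.28  0.07 -0.44  1.91  0.05  0.75  1.53] p [0.6441 0.0639 0.1816] deck [-86.4   1.   24.1] 
F [ 0.2  0.2 -2.9] T [-0.01  0.66  0.  ] w 0.456
[[-0.067, 0.0, 0.998], [-0.002, 1.0, -0.0], [-0.998, -0.002, -0.067]]
0.02 t [0.0053 0.0002 0.0008] r [-0.0003  0.0012  0.0022] | [0.64  0.064 0.179]
0.012 t [0.0132 0.0003 0.0013] r [-0.0003  0.0012  0.0022] | [0.633 0.063 0.175]
0.006 t [0.0192 0.0003 0.0017] r [-0.0003  0.0012  0.0022] | [0.628 0.062 0.173]
```

View pics/s7.png

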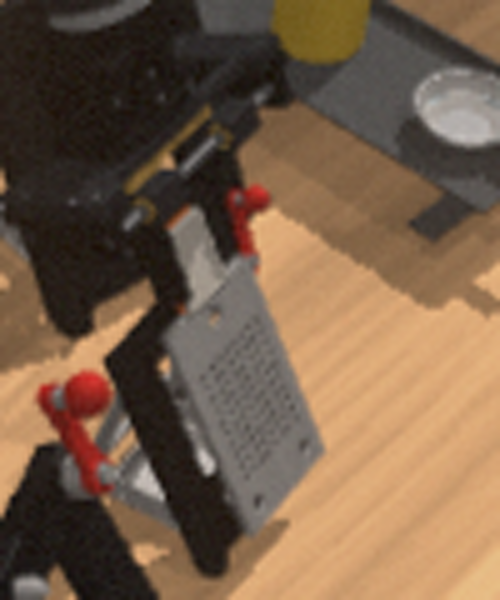

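View pics/t7.png

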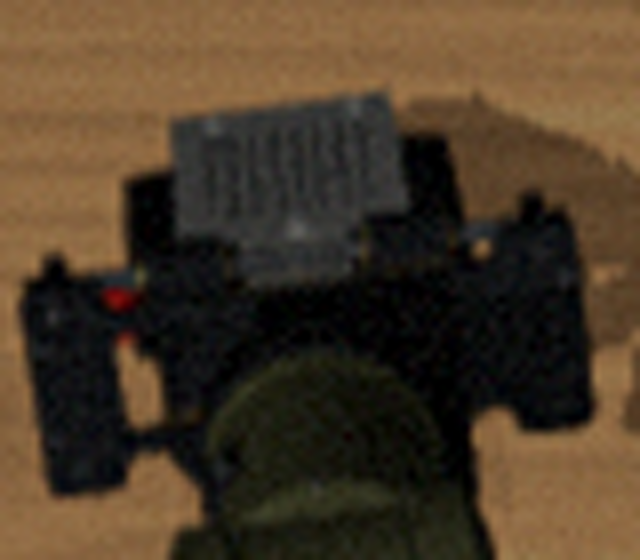

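Call:
{"api": "carry_out", "payload": {"commands": [{"tx": 0.005,"ty": 0.0002,"tz": 0,"rx": 0,"ry": 0.001,"rz": 0.002,"jaw": 0.3},{"tx": 0.009,"ty": 0.0002,"tz": 0,"rx": 0,"ry": 0.001,"rz": 0.002,"jaw": 0.3},{"tx": 0.012,"ty": 0.0002,"tz": 0,"rx": 0,"ry": 0.001,"rz": 0.002,"jaw": 0.3},{"tx": 0.0135,"ty": 0.0002,"tz": 0,"rx": 0,"ry": 0.001,"rz": 0.002,"jaw": 0.3},{"tx": 0.0135,"ty": 0.0002,"tz": 0,"rx": 0,"ry": 0.001,"rz": 0.002,"jaw": 0.3}]}}

```text
time: 8.98
position: [0.6318, 0.0625, 0.1757]
tool_rot: [-0.181, 2.717, 0.038]
ft_force: [0.2, -0.6, -2.6]
grip_width: 0.455
```

```bash
python3 - <<'E'
from h import *
st()
a=get_image("scene")
crop("scene","s8",270,150,370,270,5,a)
for z in(.012,.006,.003): delta(*tg2(-.087,.0013,z),str(z))
E
```

```text
t 8.97 q [ 0.29  0.05 -0.44  1.94  0.04  0.74  1.54] p [0.6318 0.0625 0.1757] deck [-87.    1.2  10.3] 
F [ 0.2 -0.6 -2.6] T [-0.01  0.71  0.  ] w 0.455
[[-0.069, 0.0, 0.998], [-0.0, 1.0, -0.0], [-0.998, -0.0, -0.069]]
0.012 t [-0.001   0.0001 -0.    ] r [-0.0002 -0.001   0.0002] | [0.633 0.063 0.176]
0.006 t [0.0049 0.0001 0.0004] r [-0.0002 -0.001   0.0002] | [0.628 0.062 0.173]
0.003 t [0.0079 0.0001 0.0006] r [-0.0002 -0.001   0.0002] | [0.625 0.062 0.172]
```

View pics/s8.png

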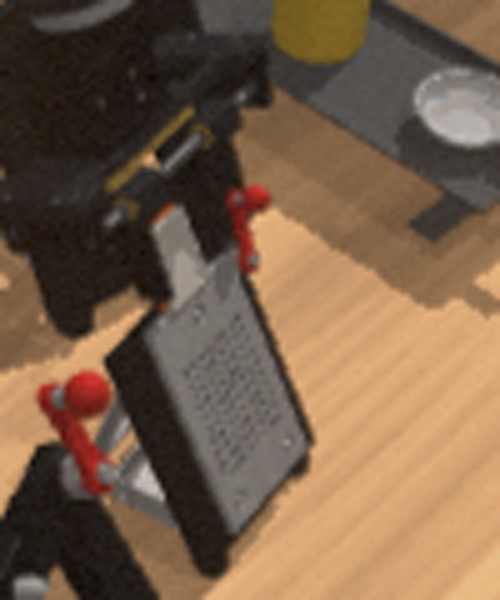

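Call:
{"api": "carry_out", "payload": {"commands": [{"tx": 0.003,"ty": 0.0,"tz": 0,"rx": 0,"ry": 0,"rz": 0,"jaw": 0.3},{"tx": 0.005,"ty": 0.0,"tz": 0,"rx": 0,"ry": 0,"rz": 0,"jaw": 0.3},{"tx": 0.007,"ty": 0.0,"tz": 0,"rx": 0,"ry": 0,"rz": 0,"jaw": 0.3},{"tx": 0.008,"ty": 0.0,"tz": 0,"rx": 0,"ry": 0,"rz": 0,"jaw": 0.3},{"tx": 0.008,"ty": 0.0,"tz": 0,"rx": 0,"ry": 0,"rz": 0,"jaw": 0.3}]}}

```text
time: 9.65
position: [0.6273, 0.0621, 0.1748]
tool_rot: [-0.182, 2.709, 0.039]
ft_force: [7.2, 0.7, -2.7]
grip_width: 0.455
```

```bash
python3 - <<'E'
from h import *
st()
a=get_image("scene");b=get_image("top")
crop("scene","s9",270,150,370,270,5,a);crop("top","t9",225,140,305,210,8,b)
E
```

```text
t 9.65 q [ 0.29  0.03 -0.44  1.96  0.03  0.73  1.54] p [0.6273 0.0621 0.1748] deck [-88.4   1.4   6. ] 
F [ 7.2  0.7 -2.7] T [ 0.22 -0.92  0.22] w 0.455
[[-0.062, 0.0, 0.998], [-0.001, 1.0, -0.0], [-0.998, -0.001, -0.062]]
```

View pics/s9.png

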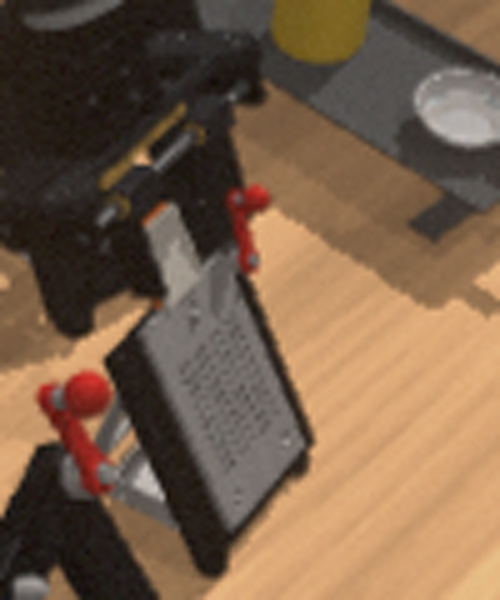

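View pics/t9.png

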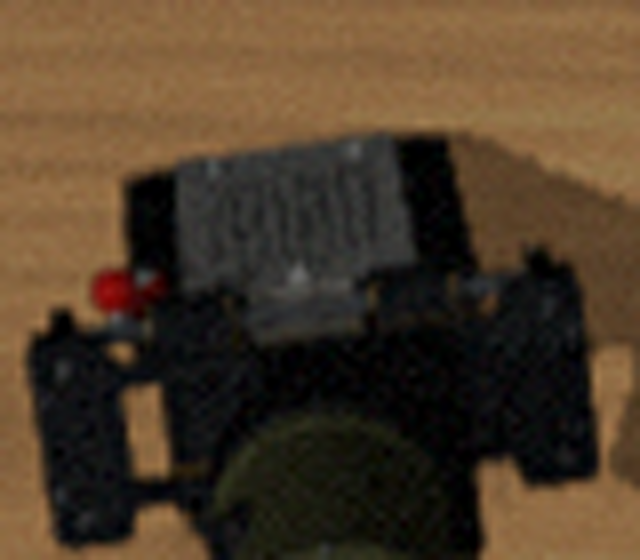

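Call:
{"api": "carry_out", "payload": {"commands": [{"tx": 0.008,"ty": 0.0,"tz": 0,"rx": 0,"ry": -0.03,"rz": 0,"jaw": 0.3},{"tx": 0.008,"ty": 0.0,"tz": 0,"rx": 0,"ry": -0.06,"rz": 0,"jaw": 0.3},{"tx": 0.008,"ty": 0.0,"tz": 0,"rx": 0,"ry": -0.06,"rz": 0,"jaw": 0.3},{"tx": 0.008,"ty": 0.0,"tz": 0,"rx": 0,"ry": -0.06,"rz": 0,"jaw": 0.3}]}}

```text
time: 10.25
position: [0.6249, 0.0617, 0.1743]
tool_rot: [-0.177, 2.638, 0.045]
ft_force: [29.4, 3.2, -15.9]
grip_width: 0.458
```

```bash
python3 - <<'E'
from h import *
st()
E
```

```text
t 10.25 q [ 0.3  -0.01 -0.43  2.02 -0.01  0.63  1.57] p [0.6249 0.0617 0.1743] deck [-89.    1.3   3.6] 
F [ 29.4   3.2 -15.9] T [ 0.47 -3.98  0.04] w 0.458
[[0.01, -0.0, 1.0], [-0.001, 1.0, 0.0], [-1.0, -0.001, 0.01]]
```

Call:
{"api": "carry_out", "payload": {"commands": [{"tx": 0.0,"ty": 0.0,"tz": 0.002,"rx": 0,"ry": 0,"rz": 0,"jaw": 0.3},{"tx": 0,"ty": 0.0,"tz": 0.003,"rx": 0,"ry": 0,"rz": 0,"jaw": 0.3},{"tx": 0,"ty": 0.0,"tz": 0.003,"rx": 0,"ry": 0,"rz": 0,"jaw": 0.3}]}}

```text
time: 10.62
position: [0.6255, 0.0616, 0.1739]
tool_rot: [-0.177, 2.639, 0.043]
ft_force: [8.9, 1.3, 5.3]
grip_width: 0.45
```

```bash
python3 - <<'E'
from h import *
st()
R,_=deckpose(DP); print(R.T@ctrl.get_state()["ft_force"])
E
```

```text
t 10.62 q [ 0.3  -0.01 -0.44  2.02 -0.    0.63  1.57] p [0.6255 0.0616 0.1739] deck [-88.4   1.2   3.9] 
F [8.9 1.3 5.3] T [ 0.26 -2.09  0.  ] w 0.45
[[0.008, 0.001, 1.0], [-0.001, 1.0, -0.001], [-1.0, -0.001, 0.008]]
[-0.4660882   0.13282535 10.46025225]
```

Only the 10 N seating press remains. Release and look.

Call:
{"api": "carry_out", "payload": {"commands": [{"tx": 0.0,"ty": 0.0,"tz": 0,"rx": 0,"ry": 0,"rz": 0,"jaw": 0.55},{"tx": 0,"ty": 0.0,"tz": 0,"rx": 0,"ry": 0,"rz": 0,"jaw": 0.65},{"tx": 0,"ty": 0.0,"tz": 0,"rx": 0,"ry": 0,"rz": 0,"jaw": 0.65},{"tx": 0,"ty": 0.0,"tz": -0.02,"rx": 0,"ry": 0,"rz": 0,"jaw": 0.65},{"tx": 0,"ty": 0.0,"tz": -0.08,"rx": 0,"ry": 0,"rz": 0,"jaw": 0.65},{"tx": 0,"ty": 0.0,"tz": -0.12,"rx": 0,"ry": 0,"rz": 0,"jaw": 0.65},{"tx": 0,"ty": 0.0,"tz": -0.12,"rx": 0,"ry": 0,"rz": 0,"jaw": 0.3},{"tx": 0,"ty": 0.0,"tz": -0.12,"rx": 0,"ry": 0,"rz": 0,"jaw": 0}]}}

```text
time: 11.62
position: [0.5633, 0.0534, 0.2719]
tool_rot: [-0.177, 2.658, 0.043]
ft_force: [-0.2, -0.7, -0.4]
grip_width: 0.505
```

```bash
python3 - <<'E'
from h import *
st()
a=get_image("scene");b=get_image("top")
crop("scene","s10",280,160,350,270,5,a);crop("top","t10",225,140,305,210,8,b)
cv2.imwrite("pics/s10f.png",a[:,:,::-1]);cv2.imwrite("pics/t10f.png",b[:,:,::-1])
E
```

```text
t 11.62 q [ 0.32 -0.23 -0.39  2.   -0.14  0.89  1.68] p [0.5633 0.0534 0.2719] deck [-204.4    1.2   -5.5] 
F [-0.2 -0.7 -0.4] T [ 0.01  0.43 -0.08] w 0.505
[[-0.011, 0.0, 1.0], [-0.0, 1.0, -0.0], [-1.0, -0.0, -0.011]]
```

View pics/s10.png

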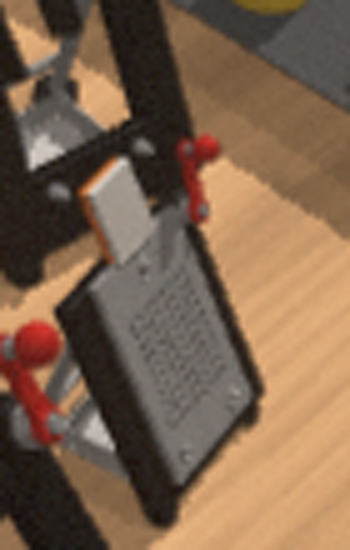

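View pics/t10.png

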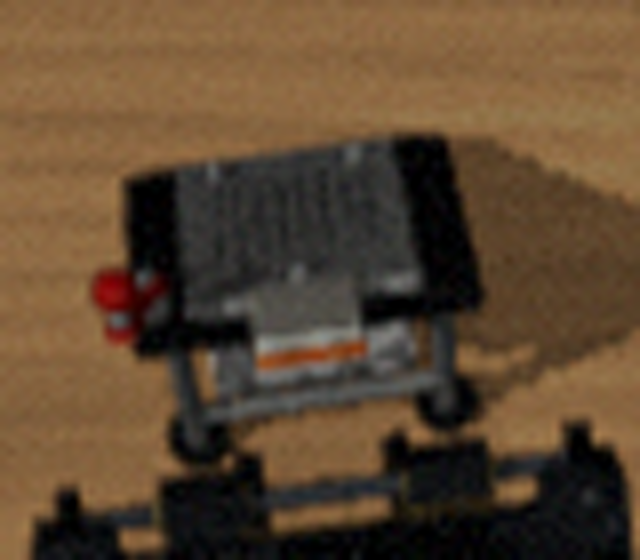

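```bash
python3 - <<'E'
from h import *
o=[]
for f in("scene0","s10f"):
    a=cv2.imread(f"pics/{f}.png")[170:265,280:340]; o.append(cv2.resize(a,None,fx=6,fy=6,interpolation=cv2.INTER_CUBIC))
cv2.imwrite("pics/cmp_s.png",np.hstack(o))
o=[]
for f in("top0","t10f"):
    a=cv2.imread(f"pics/{f}.png")[150:195,235:290]; o.append(cv2.convertScaleAbs(cv2.resize(a,None,fx=7,fy=7,interpolation=cv2.INTER_CUBIC),alpha=1.6))
cv2.imwrite("pics/cmp_t.png",np.hstack(o))
E
```

```text
(no output)
```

View pics/cmp_s.png

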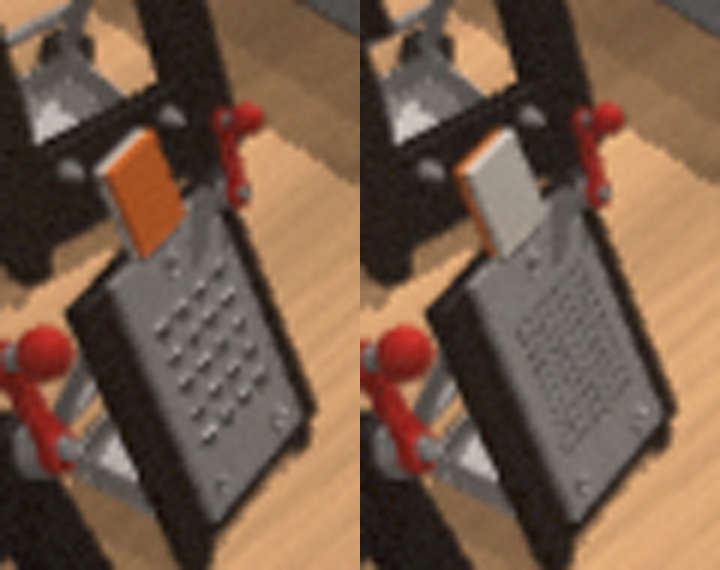

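View pics/cmp_t.png

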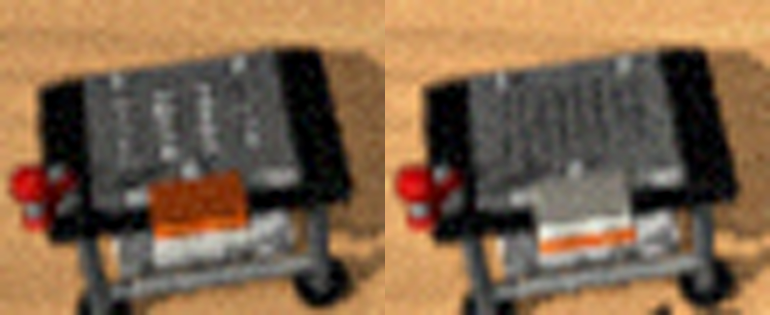

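```bash
python3 - <<'E'
from h import *
for q in((-.2,.108,.028),(-.088,.108,.028),(-.085,.075,.028),(-.078,.050,.028)): delta(*tgt(*q,1),str(q))
E
```

```text
(-0.2, 0.108, 0.028) t [-0.0341  0.1066  0.0032] r [ 0.0005 -0.0124  0.0001] | [0.581 0.163 0.284]
(-0.088, 0.108, 0.028) t [-0.0355  0.1066  0.1152] r [ 0.0005 -0.0124  0.0001] | [0.633 0.17  0.185]
(-0.085, 0.075, 0.028) t [-0.0356  0.0736  0.1182] r [ 0.0005 -0.0124  0.0001] | [0.638 0.138 0.182]
(-0.078, 0.05, 0.028) t [-0.0357  0.0486  0.1252] r [ 0.0005 -0.0124  0.0001] | [0.645 0.113 0.176]
```

Call:
{"api": "carry_out", "payload": {"commands": [{"tx": -0.018,"ty": 0.05,"tz": 0,"rx": 0,"ry": -0.012,"rz": 0,"jaw": 0},{"tx": -0.034,"ty": 0.107,"tz": 0.003,"rx": 0,"ry": -0.012,"rz": 0,"jaw": 0},{"tx": -0.034,"ty": 0.107,"tz": 0.003,"rx": 0,"ry": -0.012,"rz": 0,"jaw": 0},{"tx": -0.034,"ty": 0.107,"tz": 0.003,"rx": 0,"ry": -0.012,"rz": 0,"jaw": 0},{"tx": -0.035,"ty": 0.107,"tz": 0.05,"rx": 0,"ry": -0.012,"rz": 0,"jaw": 0},{"tx": -0.0355,"ty": 0.107,"tz": 0.09,"rx": 0,"ry": -0.012,"rz": 0,"jaw": 0},{"tx": -0.0355,"ty": 0.107,"tz": 0.115,"rx": 0,"ry": -0.012,"rz": 0,"jaw": 0},{"tx": -0.0355,"ty": 0.107,"tz": 0.115,"rx": 0,"ry": -0.012,"rz": 0,"jaw": 0}]}}

```text
time: 12.72
position: [0.6322, 0.168, 0.1835]
tool_rot: [-0.173, 2.652, 0.043]
ft_force: [-0.7, 0.5, -0.4]
grip_width: 0.008
```

```bash
python3 - <<'E'
from h import *
st()
a=get_image("scene");b=get_image("top")
crop("scene","s11",280,140,360,240,6,a);crop("top","t11",205,140,305,210,7,b)
for q in((-.087,.075,.028),(-.08,.050,.028)): delta(*tgt(*q,1),str(q))
E
```

```text
t 12.72 q [ 0.28  0.06 -0.65  1.94  0.23  0.69  1.19] p [0.6322 0.168  0.1835] deck [-87.1 105.7  26.7] 
F [-0.7  0.5 -0.4] T [ 0.02  0.42 -0.04] w 0.008
[[-0.004, 0.001, 1.0], [0.002, 1.0, -0.001], [-1.0, 0.002, -0.004]]
(-0.087, 0.075, 0.028) t [ 0.0017 -0.0321  0.0028] r [-0.0009  0.0021 -0.0012] | [0.637 0.138 0.184]
(-0.08, 0.05, 0.028) t [ 0.0017 -0.0571  0.0099] r [-0.0009  0.0021 -0.0012] | [0.644 0.113 0.178]
```

View pics/s11.png

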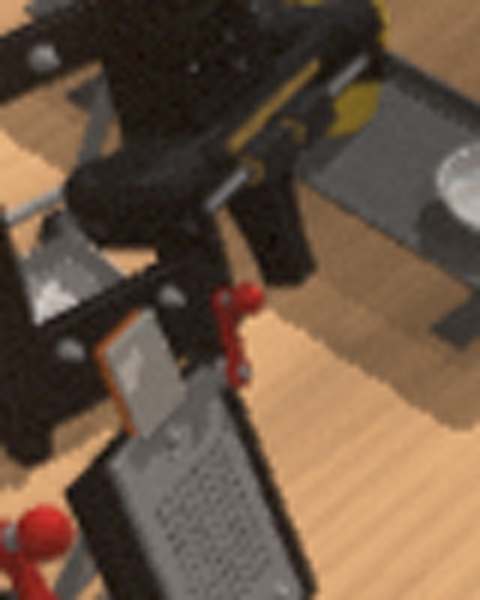

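View pics/t11.png

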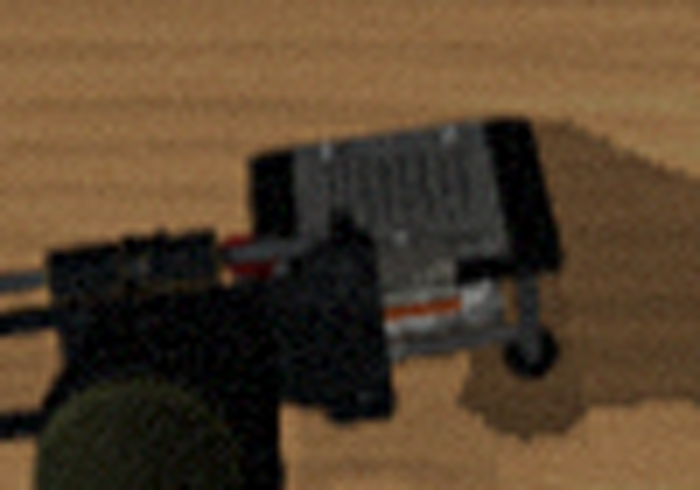

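Call:
{"api": "carry_out", "payload": {"commands": [{"tx": 0.002,"ty": -0.012,"tz": 0,"rx": 0,"ry": 0,"rz": 0,"jaw": 0},{"tx": 0.002,"ty": -0.022,"tz": 0.001,"rx": 0,"ry": 0,"rz": 0,"jaw": 0},{"tx": 0.002,"ty": -0.032,"tz": 0.003,"rx": 0,"ry": 0,"rz": 0,"jaw": 0},{"tx": 0.002,"ty": -0.042,"tz": 0.006,"rx": 0,"ry": 0,"rz": 0,"jaw": 0},{"tx": 0.002,"ty": -0.05,"tz": 0.008,"rx": 0,"ry": 0,"rz": 0,"jaw": 0},{"tx": 0.002,"ty": -0.057,"tz": 0.01,"rx": 0,"ry": 0,"rz": 0,"jaw": 0},{"tx": 0.002,"ty": -0.057,"tz": 0.01,"rx": 0,"ry": 0,"rz": 0,"jaw": 0}]}}

```text
time: 13.7
position: [0.6438, 0.1136, 0.1769]
tool_rot: [-0.175, 2.646, 0.043]
ft_force: [-0.0, -0.8, 0.2]
grip_width: 0.005
```

```bash
python3 - <<'E'
from h import *
st()
a=get_image("scene")
crop("scene","s12",280,140,360,240,6,a)
E
```

```text
t 13.7 q [ 0.35  0.06 -0.61  1.95  0.14  0.66  1.36] p [0.6438 0.1136 0.1769] deck [-79.3  50.2  27.4] 
F [-0.  -0.8  0.2] T [0.06 0.45 0.03] w 0.005
[[0.002, 0.001, 1.0], [0.001, 1.0, -0.001], [-1.0, 0.001, 0.002]]
```

View pics/s12.png

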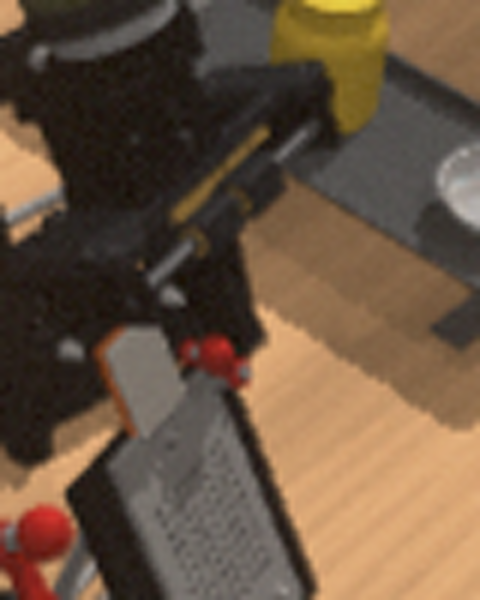

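Call:
{"api": "carry_out", "payload": {"commands": [{"tx": 0,"ty": 0.003,"tz": -0.015,"rx": 0,"ry": 0,"rz": 0,"jaw": 0},{"tx": 0,"ty": 0.003,"tz": -0.036,"rx": 0,"ry": 0,"rz": 0,"jaw": 0},{"tx": 0,"ty": -0.01,"tz": -0.036,"rx": 0,"ry": 0,"rz": 0,"jaw": 0},{"tx": 0,"ty": -0.028,"tz": -0.036,"rx": 0,"ry": 0,"rz": 0,"jaw": 0},{"tx": 0,"ty": -0.028,"tz": -0.03,"rx": 0,"ry": 0,"rz": 0,"jaw": 0},{"tx": 0,"ty": -0.028,"tz": -0.02,"rx": 0,"ry": 0,"rz": 0,"jaw": 0},{"tx": 0,"ty": -0.028,"tz": -0.01,"rx": 0,"ry": 0,"rz": 0,"jaw": 0},{"tx": 0,"ty": -0.028,"tz": 0,"rx": 0,"ry": 0,"rz": 0,"jaw": 0},{"tx": 0,"ty": -0.028,"tz": 0.006,"rx": 0,"ry": 0,"rz": 0,"jaw": 0},{"tx": 0,"ty": -0.028,"tz": 0.006,"rx": 0,"ry": 0,"rz": 0,"jaw": 0}]}}

```text
time: 15.0
position: [0.6507, 0.0867, 0.1717]
tool_rot: [-0.175, 2.646, 0.044]
ft_force: [0.2, -0.5, 0.8]
grip_width: 0.005
```

```bash
python3 - <<'E'
from h import *
st()
R,_=deckpose(DP); print(R.T@ctrl.get_state()["ft_force"])
a=get_image("scene")
crop("scene","s13",280,140,360,240,6,a)
E
```

```text
t 15.0 q [ 0.38  0.07 -0.58  1.96  0.11  0.64  1.44] p [0.6507 0.0867 0.1717] deck [-73.2  22.7  27.8] 
F [ 0.2 -0.5  0.8] T [-0.1   0.39 -0.01] w 0.005
[[0.002, 0.0, 1.0], [0.001, 1.0, -0.0], [-1.0, 0.001, 0.002]]
[-0.63788251 -0.50369613  0.47469394]
```

View pics/s13.png

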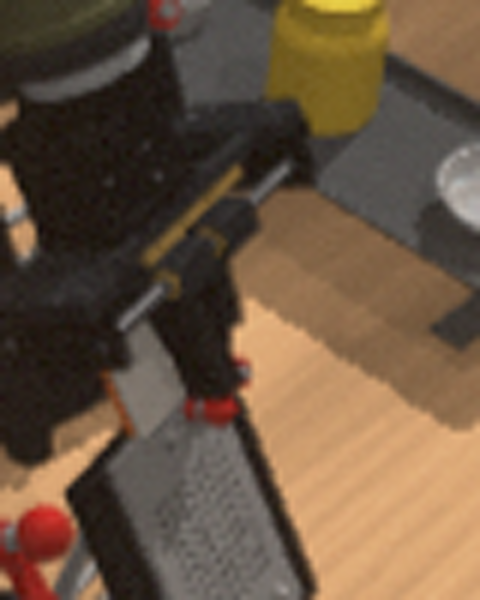

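Call:
{"api": "carry_out", "payload": {"commands": [{"tx": 0,"ty": 0,"tz": 0.002,"rx": 0,"ry": 0,"rz": 0,"jaw": 0},{"tx": 0,"ty": 0,"tz": 0.003,"rx": 0,"ry": 0,"rz": 0,"jaw": 0},{"tx": 0,"ty": 0,"tz": 0.004,"rx": 0,"ry": 0,"rz": 0,"jaw": 0}]}}

```text
time: 15.42
position: [0.6521, 0.0885, 0.169]
tool_rot: [-0.178, 2.645, 0.045]
ft_force: [-7.4, -0.4, 7.3]
grip_width: 0.005
```

```bash
python3 - <<'E'
from h import *
st()
R,_=deckpose(DP); print(R.T@ctrl.get_state()["ft_force"])
E
```

```text
t 15.43 q [ 0.38  0.07 -0.58  1.96  0.12  0.64  1.43] p [0.6521 0.0885 0.169 ] deck [-70.1  24.3  28. ] 
F [-7.4 -0.4  7.3] T [-0.04  0.99  0.07] w 0.005
[[0.003, -0.001, 1.0], [-0.001, 1.0, 0.001], [-1.0, -0.001, 0.003]]
[-9.9184122   0.61890014 -3.03325381]
```

Call:
{"api": "carry_out", "payload": {"commands": [{"tx": 0,"ty": 0,"tz": -0.01,"rx": 0,"ry": 0,"rz": 0,"jaw": 0},{"tx": 0,"ty": 0,"tz": -0.06,"rx": 0,"ry": 0,"rz": 0,"jaw": 0},{"tx": 0,"ty": 0,"tz": -0.12,"rx": 0,"ry": 0,"rz": 0,"jaw": 0},{"tx": -0.0,"ty": 0,"tz": -0.15,"rx": 0,"ry": 0,"rz": 0,"jaw": 0},{"tx": 0,"ty": 0,"tz": -0.15,"rx": 0,"ry": 0,"rz": 0,"jaw": 0}]}}

```text
time: 16.05
position: [0.5828, 0.0785, 0.3047]
tool_rot: [-0.177, 2.639, 0.042]
ft_force: [0.2, 0.0, -0.3]
grip_width: 0.007
```

```bash
python3 - <<'E'
from h import *
st()
a=get_image("scene");b=get_image("top")
cv2.imwrite("pics/s14f.png",a[:,:,::-1]);cv2.imwrite("pics/t14f.png",b[:,:,::-1])
crop("scene","s14",275,160,345,270,5,a)
crop("top","t14",225,140,305,210,8,b)
R,t=deckpose(DP)
for an in(1.1,1.3,1.5):
    X=R@np.array([-.06-.04*np.cos(an),.058-.04*np.sin(an),.026])+t; print(an,proj("top",X),proj("scene",X))
print(blobs("s",a,(294,180,345,240),"red"),blobs("t",b,(225,140,305,210),"red"))
# bystander change
for f,g in(("scene0","s14f"),("top0","t14f")):
    d=cv2.absdiff(cv2.imread(f"pics/{f}.png"),cv2.imread(f"pics/{g}.png")).max(2)
    for nm,r in (dict(leaf=(135,268,178,314),salt=(160,305,230,372)) if f=="scene0" else dict(leaf=(380,205,418,272),salt=(390,145,432,192),shelf=(122,165,172,305))).items(): print(f,nm,d[r[1]:r[3],r[0]:r[2]].mean(), (d[r[1]:r[3],r[0]:r[2]]>50).sum())
E
```

```text
t 16.05 q [ 0.43 -0.22 -0.54  1.91 -0.14  0.92  1.64] p [0.5828 0.0785 0.3047] deck [-222.7   23.6   29.9] 
F [ 0.2  0.  -0.3] T [0.05 0.44 0.  ] w 0.007
[[0.009, 0.002, 1.0], [-0.001, 1.0, -0.002], [-1.0, -0.001, 0.009]]
1.1 [[254.29375662 171.55343583]] [[314.72410552 203.44496925]]
1.3 [[255.18673779 170.50082054]] [[315.03338217 206.03647663]]
1.5 [[255.55065055 169.47270573]] [[315.66327028 208.45023578]]
[(316.3958333333333, 206.19270833333331, 32.0, ((315.0, 205.0), (10.0, 8.0), 90.0))] [(249.25333333333333, 174.96, 12.5, ((248.9923095703125, 174.93846130371094), (1.8605209589004517, 16.124515533447266), 82.87498474121094)), (255.0, 169.0, 14.0, ((255.0, 169.0), (4.0, 4.0), 90.0))]
scene0 leaf 18.611729019211324 293
scene0 salt 13.342857142857143 428
top0 leaf 19.333071484681852 7
top0 salt 10.622593718338399 0
top0 shelf 8.341 0
```

View pics/s14.png

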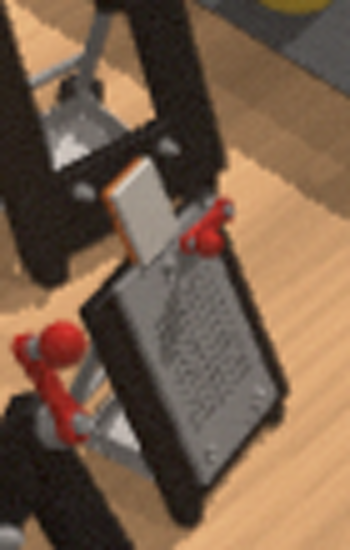

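View pics/t14.png

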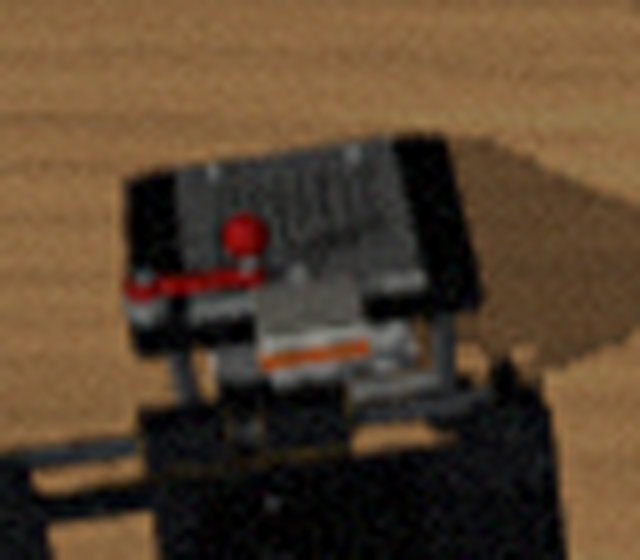

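```bash
python3 - <<'E'
from bench import ctrl
print(ctrl.close_job())
E
```

```text
the job is handed in; nothing more can be done
None
```

The grater is changed over to fine, the red catch is locked across the plate, and I handed the job in after about 16 s of the 58 s allowed. The hand-in gives no verdict, so the result rests on my own checks.

**What I did**
- I gripped the tab across its 40 mm width, not its thickness as advised. The half turn then stayed inside the last joint's range.
- I lifted the plate off the pins, turned it over about its own length and corrected a tilt of about 0.07 rad that showed after the flip.
- I pressed it back onto the pins and pushed the catch over with the closed fingers until it met its stop at about 10 N.

**Last checks**
- **Plate:** after I let go, its outline with the fine face outward matched the starting pictures to within about 1 pixel. The catch then crossed it freely.
- **Catch:** the arm lies square across the plate, and the knob sits within about 1 pixel of its place at 1.5 rad in the top view. In the scene view the fit is looser, but the red blob there includes part of the arm.
- **Robot:** it was clear of everything, with no load reading on the wrist.

**Things that did not go cleanly or disagree**
- **Seating force:** one seating push met up to 33 N because the hand was about 3 mm too far up the slope. I eased that off before letting go. It was a reading at the wrist, well under the 120 N limit.
- **Tab position:** the top view shows the tab up to about 2 mm to one side of where it started. The play in the pins limits this to about 2.6 mm, inside the 4 mm allowed.
- **Other objects:** the top view shows no movement of the spoon rest, salt box or shelf items. The scene view did show brightness changes around the spoon rest and salt box. I took these to be the arm's shadow and did not check further.

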